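# Rock a plug-in relay out of its socket

## Robot

A 7-joint arm with a two-finger parallel gripper is mounted at the origin on the work surface. World frame = base frame: x ahead of the robot, y to its left, z up, the work surface at z = 0. Lengths are in mm, angles in rad, forces in N, time in s.
With the tool pointing down it reaches from about 400 to 900 mm from the base axis. Payload 5.5 kg.
Tool frame: the origin (TCP) lies on the centre line of the jaws, within the pads' length; the fingertips stand 22 mm ahead of it and the grasp point (between the pads) lies 3 mm ahead of it; z points along the fingers, y is the line along which they close (so a half turn about z gives the same grasp; the last joint's range is limited). The gripper opens to 85 mm and grips with 20 to 120 N. Pads are 22 mm wide; open, the fingers measure 114 mm over their backs; the gripper's body (76 mm by 85 mm) begins 54 mm behind the grasp point. The pads swing forward as they close: fully open they stand 13 mm farther back than shut.
Start: joints at [-1.024, 0.501, -0.427, 1.55, 0.221, 1.138, -0.21], TCP at [181.966, 624.009, 253.31] pointing down, gripper open.
Joint ranges: [-2.88, 2.88], [-0.31, 2.03], [-1.54, 1.56], [0.2, 2.42], [-1.41, 4.55], [0.19, 2.02], [-2.57, 2.57]. Speed limits (rad/s): [2.57, 2.57, 3.14, 3.14, 3.14, 3.14, 3.14].

## Interface

Orientations are given as a rotation vector (axis times angle).
In Python, from plant import bot, get_image gives the robot as it stands.
- The arm moves only by the tool send_rows, never from a script. Its argument "moves" is a list of rows, each a list of 7 numbers: the finger opening in cm, from 0 to 8.54, then the shift along the tool's x, y, z in cm, then the turn, a rotation vector about the tool's x, y, z in rad. In form: [[hand, dx, dy, dz, rx, ry, rz], ...]. A call has 1 to 12 rows; each row shifts and turns the commanded pose from where the row before left it, along the tool's axes as they then stand; what a row does not reach is not made up. A row lasts 1/12 s, in which the tool goes at most 41.7 mm and 7.16 degrees, less where a joint would pass 70% of its speed; a pose out of reach is approached as far as the arm can. A call is refused whole if a number of a shift passes 4.17 or a number of a turn 0.125, either way. A call with a gripper value outside its range is refused whole. The fingers move at their own pace and stop on an object; the grip force is fixed at half the most. Time passes only in rows, so rows that do not move let the fingers close. It gives the time, the measured TCP pose, the force, the opening and the grip force at its end, in the units of the state.
- bot.state(): the state, without advancing time (a new reading comes with each control period).
- get_image(name): name is "scene" or "top" or "wrist"; returns a dict with "color" (384x512x3 uint8, red, green, blue), "intrinsics" (3x3 intrinsics, pixels), "position" and "attitude" of the camera in the world. Camera axes: x right, y down, z forward; pixel columns grow to the right and rows downward; lengths in mm; the calibration is good to about 2 mm. A picture is of the moment at which its call begins. There is no depth.
- bot.job_done(): hands the job in; it is judged then, once.
The state is a dict: "time": time; "joint_pos": joint angles; "dq": joint speeds; "effort": joint torques, N m; "eef_pos": TCP position; "orientation": TCP orientation; "force": force on the tool from outside, world axes, zero at the start; "ft_torque": the same for the moment, N m; "width": finger opening in mm; "finger_force": force on a finger pad.
Only numpy, scipy, OpenCV 4.12 (cv2) and the standard library are available. Lean on these libraries where they do the work, as an engineer would, in place of code of your own. Each camera call takes 0.05 s, during which the arm holds its last target. There are 200 camera calls.

## Task

In the opened control box on the bench, swing the hinged retaining arm of the relay socket right back off the relay. Then grip the relay and gently rock it from side to side along the length of the socket, so that its two rows of blades come out of their tight contacts one after the other (not pulled straight up), and finish holding it upright, straight above its socket, with the blades just clear by about a finger's width. Keep holding it there at the end, leave the retaining arm open and do not disturb the other things on the bench.

Things in the scene. Friction and masses are not known exactly. Their poses are not given: they have to be found in the camera images.
- socket: black relay socket, 38 (x) x 84 (y) x 28 mm high, level on the rail in the open grey box (walls 24 mm high), its underside 14 mm above the bench. Origin: middle of its underside, z up, y along its length; the retaining arm is hinged at its +y end. The relay stands on its top face (28 mm up, up to 30 mm from the middle either way); from there to its ends it steps down to 21 mm
- supply: grey power supply, 40 (x) x 90 x 60 mm, fixed on the same rail about 120 mm from the socket along the socket's x, on either side; half-way between them is a row of terminals 43 mm wide reaching 48 mm above the bench. Both are lower than the relay's top (96 mm above the bench). Origin: middle of its underside
- clip (a joint): angle of the retaining arm: 0 = upright with its hook over the relay's top, growing as it swings outwards and down to the socket's +y side, to a stop at 1.7 rad. Light friction (under 1 N at the tab); it stays where it is left. Well clear beyond 1.1 rad
- clip_hinge (a point): hinge of the retaining arm (axis along the socket's x), 30 mm to +y and 20 mm above the socket's origin. The arm is black plastic, 18 mm wide (x), 4 mm thick; its inner face lies 8 mm from the hinge towards the relay. Shut, a hook 3 mm thick reaches 8 mm in from that face over the relay's +y top edge, 1.5 mm above it
- clip_tab (a point): middle of the inner (relay-side) face of the arm's thumb tab, 74.5 mm along the arm from the hinge. Shut, the tab stands upright, 2 to 22 mm above the relay's top. It can be pushed outwards and down with closed fingers from above the relay, or pinched
- relay_center (a point): middle of the plug-in relay's case (half-way up): a clear plastic box 36 (x) x 40 (y) x 54 mm tall with grey base and copper coil inside, about 90 g; seated, its axes are the socket's. Tipped 0.15 to 0.2 rad about x on one bottom edge of the case (20 mm from its middle), the far row of blades comes free while the near row stays in
- relay_blades_a (a point): tip of the relay's row of brass blades on its +y side (the arm's side), mid-row: 13 mm in y from the relay's middle, 11 mm below the case's underside; seated, 17 mm above the socket's origin. A sprung contact grips the row with about 18 N (both rows pulled straight: about 37 N) while it is raised less than 2.5 mm, has snapped past at 4 mm and lets go at about 7 mm
- relay_blades_b (a point): tip of the relay's row of blades on its -y side, otherwise the same
- spare_relay: a second relay of the same make lying on its side on the bench beside the box (bystander, leave alone); origin under its middle
- screwdriver: a 170 mm screwdriver lying on the bench beside the box (bystander)
- multimeter: a hand-held multimeter, 155 x 76 x 42 mm, lying on the bench (bystander); origin under its middle
- beaker: a glass beaker, 68 mm across, 85 mm tall (bystander); origin under its middle
- vial: a small amber vial, 28 mm across, 58 mm tall (bystander); origin under its middle
- marker: a black marker pen, 14 mm thick, 130 mm long, lying (bystander)
Not all that is in view belongs to the job. Leave any purple look-alike of the part that bears relay_center alone.

How it is judged:
By the outcome, as a careful person would: the job done as asked, in the order asked, and still so for the second after the job is handed in, while the arm keeps its last pose, push and grip.
It also fails if it takes over 50 s, if anything falls off the work surface, if the arm or the gripper's body presses on something with over 40 N, if the wrist force passes 120 N, or if a joint passes its speed limit or range.

## Working session

There is one attempt and no reset: what is moved stays moved. The work goes in short steps, Python scripts to look and compute and a tool call to move; the robot and the scene stay as the last step left them, time stands still between calls to the robot, and variables do not carry over. Pictures are saved under pics/ and viewed, at most 10 in all, crops included, and the job is handed in when it is done.

Besides the shell and the picture viewer there is one more tool, called after "Request:" as a command line: name --pt "numbers of a row" for each row, then --argument value for the rest. send_rows: Moves the arm, as the interface text tells. Its arguments: {"type":"object","properties":{"moves":{"type":"array"}},"required":["moves"]}

```bash
mkdir -p pics
cat > h.py <<'E'
import numpy as np,cv2
from plant import bot,get_image
from scipy.spatial.transform import Rotation as R
def snap(n,f):
    d=get_image(n); cv2.imwrite('pics/'+f+'.png',d['color'][:,:,::-1]); np.savez('pics/'+f+'.npz',**{k:np.array(v) for k,v in d.items()}); return d
def rot(a):
    a=np.array(a,float)
    if a.shape==(3,3): return a
    return (R.from_rotvec(a) if a.size==3 else R.from_quat(a)).as_matrix()
def ray(d,u,v):
    K=np.array(d['intrinsics']);r=rot(d['attitude'])@np.linalg.solve(K,[u,v,1.]);return np.array(d['position'],float),r
def onz(d,u,v,z):
    p,r=ray(d,u,v);return p+r*(z-p[2])/r[2]
def proj(d,X):
    c=rot(d['attitude']).T@(np.array(X,float)-np.array(d['position'],float));q=np.array(d['intrinsics'])@c;return q[:2]/q[2]
def tri(a,b):
    A=np.zeros((3,3));B=np.zeros(3)
    for p,r in (a,b):
        r=r/np.linalg.norm(r);P=np.eye(3)-np.outer(r,r);A+=P;B+=P@p
    return np.linalg.solve(A,B)
E
python3 - <<'E'
from h import *
a=snap('scene','s0');b=snap('top','t0')
for d in(a,b):print(d['position'],d['attitude'],d['intrinsics'])
cv2.imwrite('pics/st0.png',np.vstack([cv2.resize(np.hstack([a['color'],b['color']])[:,:,::-1],(800,300)) ]))
print(bot.state())
E
```

```text
[1399.68322941 -304.07157186 1091.5563149 ] [-2.06632693 -1.39706435  0.5477833 ] [[469.04460965   0.         255.33171248]
 [  0.         469.04460965 191.55834638]
 [  0.           0.           1.        ]]
[ 336.61098464    2.64712354 1120.84216965] [-2.0563383   2.1493322  -0.24332844] [[402.47025294   0.         266.77719318]
 [  0.         402.47025294 189.10124282]
 [  0.           0.           1.        ]]
{'time': 0.1, 'joint_pos': array([-1.0238095 ,  0.50179121, -0.42680444,  1.55136391,  0.22082077,
        1.13828758, -0.21030295]), 'dq': array([ 9.10877031e-04, -4.50743906e-03,  7.18049807e-05, -3.52227440e-03,
        2.83265501e-03, -8.24504655e-04, -1.14764482e-04]), 'effort': array([-1.17239260e-02, -5.70807552e+01, -5.83828792e+00, -2.81747389e+01,
        1.06340315e-02,  5.54172628e-03, -1.38998428e-05]), 'eef_pos': array([181.87346215, 623.41785425, 252.33180135]), 'orientation': array([-4.44148128e-01, -3.10972959e+00,  2.77322680e-03]), 'force': array([-0.01694669,  0.14218414,  0.25178856]), 'ft_torque': array([-0.04983521,  0.00509061, -0.01124866]), 'finger_force': 0.0, 'width': 85.49890610592459}
```

View pics/t0.png

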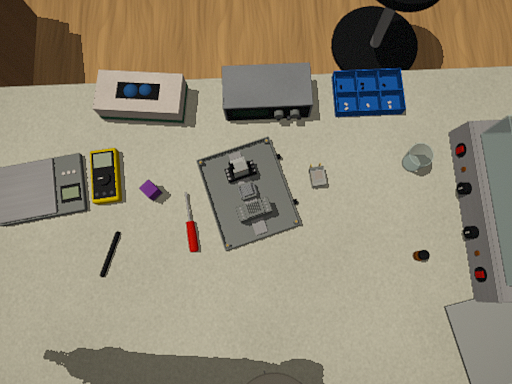

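View pics/s0.png

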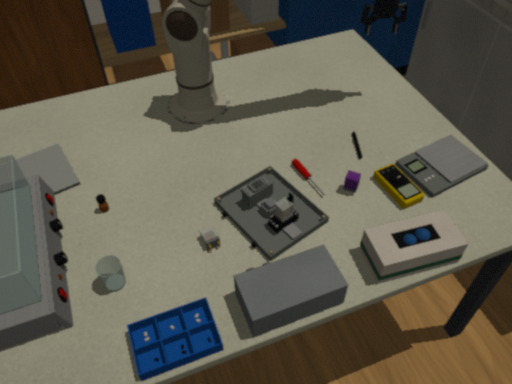

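The top view shows the open box around (250,193). The relay and black socket are near (240,167), the terminals near (248,190) and the supply near (256,210). The spare relay is at (318,177) and the purple look-alike at (151,189). In the scene view the relay is at about (283,210). Next is a close crop of both.

Run:
```python
from h import *
a=cv2.imread('pics/s0.png');b=cv2.imread('pics/t0.png')
f=lambda i,x,y,w:cv2.resize(i[y:y+w,x:x+w],(400,400),interpolation=cv2.INTER_CUBIC)
cv2.imwrite('pics/c0.png',np.hstack([f(a,240,170,80),f(b,215,140,50)]))
d=dict(np.load('pics/t0.npz'))
for u,v in((240,165),(256,208)):print(onz(d,u,v,96))
```

```text
[641.13078774  61.25249298  96.        ]
[523.66089616  23.30121471  96.        ]
```

View pics/c0.png

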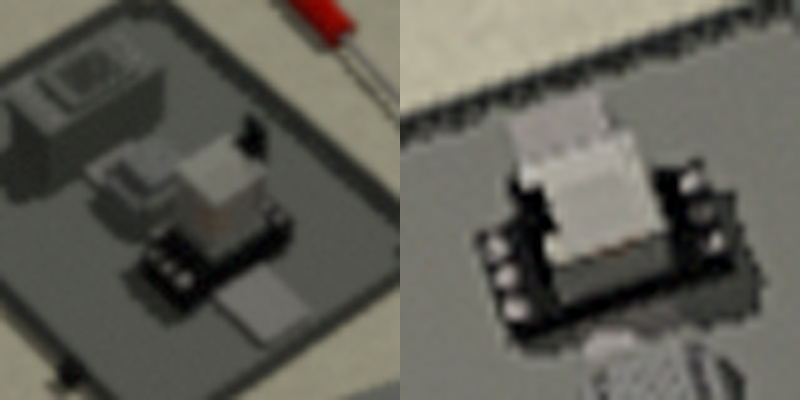

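Three things could be taken for the relay: the one in the socket at (240,165), the spare lying on the bench at (318,177), and the purple block at (151,189). I choose the one at (240,165): it stands in the black socket, with the black arm on its left, which is socket +y. Next I go above it for a close look.

```bash
cat >> h.py <<'E'
def togo(pos,yaw):
    """remaining shift (cm, tool axes) to reach pos with current attitude, and turn to down-pose with tool y along socket y"""
    s=bot.state();T=rot(s['orientation']);c,n=np.cos(yaw),np.sin(yaw)
    G=np.array([[-c,-n,0],[-n,c,0],[0,0,-1]]).T
    d=np.array(pos)-s['eef_pos']
    print('turn',np.round(R.from_matrix(T.T@G).as_rotvec(),4),'shift cm now',np.round(T.T@d/10,2),'after turn',np.round(G.T@d/10,2))
E
python3 - <<'E'
from h import *
togo([640,62,300],.31)
E
```

```text
turn [-0.0017 -0.0006 -0.5937] shift cm now [-59.7  -41.08  -4.7 ] after turn [-26.5  -67.44  -4.77]
```

Request:
send_rows --pt "0 0 0 0 0 0 -0.119" --pt "0 0 0 0 0 0 -0.119" --pt "0 0 0 0 0 0 -0.119" --pt "0 0 0 0 0 0 -0.119" --pt "0 0 0 0 0 0 -0.118" --pt "0 -1.3 -3.3 -0.2 0 0 0" --pt "0 -1.3 -3.3 -0.2 0 0 0" --pt "0 -1.3 -3.3 -0.2 0 0 0" --pt "0 -1.3 -3.3 -0.2 0 0 0" --pt "0 -1.3 -3.3 -0.2 0 0 0" --pt "0 -1.3 -3.3 -0.2 0 0 0" --pt "0 -1.3 -3.3 -0.2 0 0 0"

```text
time: 1.1
eef_pos: [339.9, 430.0, 267.0]
orientation: [0.485, -3.103, 0.001]
force: [-0.1, 0.2, -0.8]
width: -0.2
finger_force: 0.0
```

Request:
send_rows --pt "0 -1.3 -3.3 -0.2 0 0 0" --pt "0 -1.3 -3.3 -0.2 0 0 0" --pt "0 -1.3 -3.3 -0.2 0 0 0" --pt "0 -1.3 -3.3 -0.2 0 0 0" --pt "0 -1.3 -3.3 -0.2 0 0 0" --pt "0 -1.3 -3.3 -0.2 0 0 0" --pt "0 -1.3 -3.3 -0.2 0 0 0" --pt "0 -1.3 -3.3 -0.2 0 0 0" --pt "0 -1.3 -3.3 -0.2 0 0 0" --pt "0 -1.3 -3.3 -0.2 0 0 0" --pt "0 0 0 0 0 0 0" --pt "0 0 0 0 0 0 0"

```text
time: 2.1
eef_pos: [564.8, 154.2, 286.6]
orientation: [0.476, -3.104, 0.001]
force: [-0.9, 1.6, -0.5]
width: 0.2
finger_force: 0.0
```

Run:
```python
from h import *
d=snap('wrist','w1');print(d['position'],d['attitude'],d['intrinsics'])
togo([640,62,300],.31);print(bot.state()['eef_pos'],bot.state()['width'],bot.state()['force'])
```

```text
[485.24599522 128.80951521 407.19778175] [1.72735988 2.35400464 0.39341768] [[276.8975875   0.        255.2067204]
 [  0.        276.8975875 189.1239075]
 [  0.          0.          1.       ]]
turn [ 0.0006 -0.0013 -0.0017] shift cm now [ -4.41 -11.33  -1.35] after turn [ -4.39 -11.34  -1.34]
[563.57229299 156.57161677 286.63538767] 0.0052644321250969435 [-0.78403466 -0.17484206 -0.60280093]
```

View pics/w1.png

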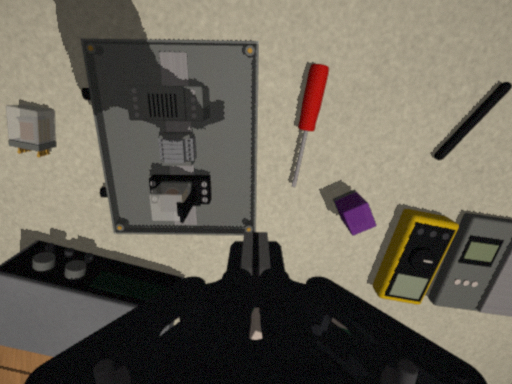

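The wrist view shows the box in the upper left, with the relay at about (170,205), the black socket at (180,190) and the retaining arm at (187,205). I shift along y to bring it to the centre of the image.

Request:
send_rows --pt "0 0 -2.8 0.5 0 0 0" --pt "0 0 -2.8 0.5 0 0 0" --pt "0 0 -2.8 0.5 0 0 0" --pt "0 0 -2.8 0.5 0 0 0" --pt "0 0 0 0 0 0 0" --pt "0 0 0 0 0 0 0" --pt "0 0 0 0 0 0 0"

```text
time: 2.73
eef_pos: [597.1, 52.9, 267.2]
orientation: [0.489, -3.103, -0.002]
force: [0.7, 0.5, -0.1]
width: 0.2
finger_force: 0.0
```

Run:
```python
from h import *
d=snap('wrist','w2');print(d['position'],rot(d['attitude'])[:,2])
s=bot.state();print(s['eef_pos'],s['orientation'],proj(d,[640,62,96]))
u,v=proj(d,[640,62,70]).astype(int);u=max(75,u);v=max(75,v)
print(u,v)
cv2.imwrite('pics/w2c.png',cv2.resize(d['color'][v-75:v+75,u-75:u+75,::-1],(600,600),interpolation=cv2.INTER_CUBIC))
```

```text
[517.7426863   26.66153794 387.74428774] [ 0.30953083  0.10217139 -0.94538441]
[597.1911795   53.43485049 267.40930826] [ 4.90734009e-01 -3.10296992e+00 -2.29135750e-03] [251.18905132 211.08363505]
251 202
```

View pics/w2c.png

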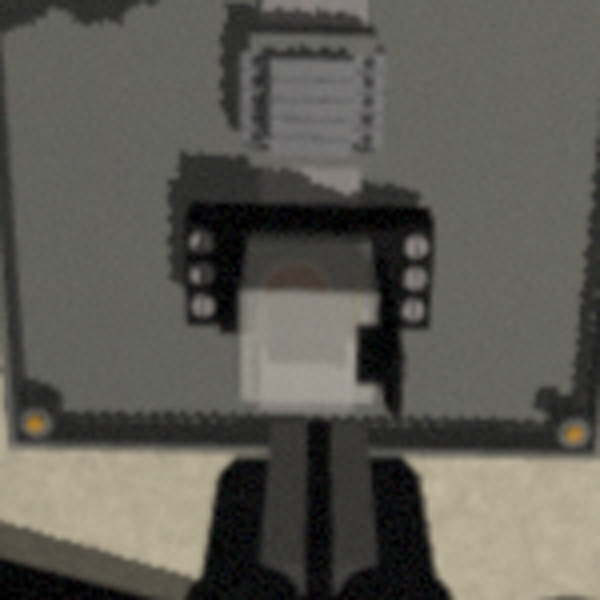

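The crop (4x, offset (176,127)) shows the relay's top face with near corners at (243,291) and (380,292) and far corners at about (240,405) and (383,408). The black hook and tab are at (358–400, 325–415), and screws lie on both sides of the socket. I'll cast these points onto z=96.

Run:
```python
from h import *
d=dict(np.load('pics/w2.npz'));f=lambda x,y,z:onz(d,176+(x+.5)/4-.5,127+(y+.5)/4-.5,z)
P=[f(x,y,96) for x,y in((243,291),(380,292),(383,408),(240,405))]
print(np.round(P,1));P=np.array(P)
print('lens',[round(np.linalg.norm(P[i]-P[i-3]),1) for i in range(4)],'mean',P.mean(0))
y=P[1]-P[0];print('yaw top',np.arctan2(-y[0],y[1]))
S=np.array([f(x,y,37) for x,y in((202,241),(202,306),(415,247),(413,311))]);print('screws',S.mean(0),np.round(S,1))
y=S[2]+S[3]-S[0]-S[1];print('yaw screws',np.arctan2(-y[0],y[1]))
B=[f(x,y,24) for x,y in((34,425),(575,434))];y=B[1]-B[0];print('box',np.arctan2(-y[0],y[1]))
# top view check
t=dict(np.load('pics/t0.npz'))
Q=np.array([onz(t,215+(x-400+.5)/8-.5,140+(y+.5)/8-.5,96) for x,y in((543,165),(635,130),(668,232),(560,265))]);print(np.round(Q,1),Q.mean(0))
```

```text
[[631.4  41.7  96. ]
 [619.9  78.6  96. ]
 [654.   91.3  96. ]
 [666.   51.1  96. ]]
lens [np.float64(38.7), np.float64(36.5), np.float64(41.9), np.float64(35.8)] mean [642.82557106  65.69859676  96.        ]
yaw top 0.30415699912225486
screws [642.67710802  64.20579612  37.        ] [[641.5  26.6  37. ]
 [664.   33.   37. ]
 [621.6  95.   37. ]
 [643.6 102.1  37. ]]
yaw screws 0.2843911970585836
box 0.293029839828072
[[655.3  80.9  96. ]
 [666.1  50.   96. ]
 [630.4  40.2  96. ]
 [620.7  76.2  96. ]] [643.12680945  61.85231249  96.        ]
```

Both views agree: the relay centre is at about (643, 64.3) and the yaw about 0.295.

```bash
cat >> h.py <<'E'
C=np.array([643.,64.3,0]);YAW=.295
def soc(y,z,x=0): # socket frame x,y (mm), world z
    c,n=np.cos(YAW),np.sin(YAW);return C+np.array([c*x-n*y,n*x+c*y,z])
def where():
    s=bot.state();c,n=np.cos(YAW),np.sin(YAW);d=s['eef_pos']-C
    print('tcp in socket',np.round([c*d[0]+n*d[1],-n*d[0]+c*d[1],d[2]],1),'F',np.round(s['force'],1),'w',round(s['width'],1),s['finger_force'],'t',s['time'])
E
python3 - <<'E'
from h import *
where();togo(soc(-3,130),YAW)
E
```

```text
tcp in socket [-47.    2.9 267.4] F [-1.   0.5  0.5] w -0.1 0.0 t 2.7833
turn [0.0015 0.0002 0.0187] shift cm now [-4.68 -0.7  13.74] after turn [-4.7  -0.59 13.74]
```

Request:
send_rows --pt "0 0 0 0 0 0 0.019" --pt "0 -2.35 -0.3 0 0 0 0" --pt "0 -2.35 -0.3 0 0 0 0" --pt "0 0 0 2.5 0 0 0" --pt "0 0 0 2.5 0 0 0" --pt "0 0 0 2.5 0 0 0" --pt "0 0 0 2.5 0 0 0" --pt "0 0 0 2.0 0 0 0" --pt "0 0 0 1.5 0 0 0" --pt "0 0 0 0 0 0 0" --pt "0 0 0 0 0 0 0"

```text
time: 3.7
eef_pos: [643.8, 59.8, 131.8]
orientation: [0.458, -3.106, -0.001]
force: [0.1, -0.1, -0.9]
width: 0.1
finger_force: 0.0
```

Run:
```python
from h import *
where();togo(soc(-3,130),YAW)
for t in (0,.3,.6,.9,1.2,1.5):
    print(t,np.round([30+76*np.sin(t)-8*np.cos(t)-14.5,34+76*np.cos(t)+8*np.sin(t)+22],1))
a=snap('scene','s3');u,v=proj(a,soc(0,96)).astype(int)
w=snap('wrist','w3')
f=lambda i,x,y,r:cv2.resize(i[max(y-r,0):y+r,max(0,x-r):x+r,::-1],(400,400),interpolation=cv2.INTER_CUBIC)
cv2.imwrite('pics/c3.png',np.hstack([f(a['color'],u,v,40),f(w['color'],256,240,90)]))
```

```text
tcp in socket [ -0.5  -4.6 131.8] F [ 0.1 -0.1 -0.9] w 0.1 0.0 t 3.7
turn [ 0.001  -0.0016 -0.0023] shift cm now [-0.05  0.16  0.18] after turn [-0.05  0.16  0.18]
0 [  7.5 132. ]
0.3 [ 30.3 131. ]
0.6 [ 51.8 123.2]
0.9 [ 70.1 109.5]
1.2 [83.4 91. ]
1.5 [90.7 69.4]
```

View pics/c3.png

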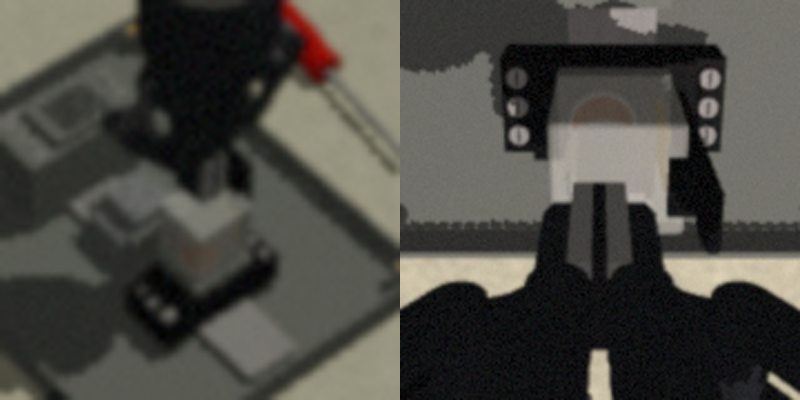

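The fingers stand over the relay on the inner side of the tab. I now sweep the arm outwards along its arc.

Request:
send_rows --pt "0 0 1.2 0 0 0 0" --pt "0 0 1.2 0 0 0 0" --pt "0 0 1.2 0 0 0 0" --pt "0 0 1.1 0.3 0 0 0" --pt "0 0 1.0 0.4 0 0 0" --pt "0 0 0.8 0.5 0 0 0" --pt "0 0 0.8 0.5 0 0 0" --pt "0 0 0.7 0.6 0 0 0" --pt "0 0 0.6 0.7 0 0 0" --pt "0 0 0.5 0.8 0 0 0" --pt "0 0 0.4 0.8 0 0 0" --pt "0 0 0.3 0.8 0 0 0"

```text
time: 4.8
eef_pos: [616.0, 153.0, 77.3]
orientation: [0.457, -3.108, -0.0]
force: [0.1, 1.2, 1.1]
width: 0.2
finger_force: 0.6
```

Request:
send_rows --pt "0 0 0.2 0.5 0 0 0" --pt "0 0 0.1 0.5 0 0 0" --pt "0 0 0 0 0 0 0" --pt "0 0 0 0 0 0 0"

```text
time: 5.13
eef_pos: [615.3, 154.1, 67.6]
orientation: [0.454, -3.107, 0.001]
force: [0.2, -0.2, 0.0]
width: 0.1
finger_force: 0.0
```

Run:
```python
from h import *
where();togo(soc(0,250),YAW)
```

```text
tcp in socket [-0.4 93.9 67.6] F [ 0.2 -0.2  0. ] w 0.1 0.0 t 5.1333
turn [-0.0006 -0.0015 -0.0046] shift cm now [ -0.05  -9.4  -18.24] after turn [ -0.04  -9.39 -18.24]
```

Request:
send_rows --pt "0 0 0 -3.0 0 0 0" --pt "0 0 0 -3.0 0 0 0" --pt "0 0 0 -3.0 0 0 0" --pt "0 0 0 -3.0 0 0 0" --pt "0 2.0 -3.0 0 0 0 0" --pt "0 2.0 -3.0 0 0 0 0" --pt "8.5 0 -3.0 0 0 0 0" --pt "8.5 0 0 0 0 0 0" --pt "8.5 0 0 0 0 0 0" --pt "8.5 0 0 0 0 0 0"

```text
time: 5.97
eef_pos: [603.4, 57.1, 188.7]
orientation: [-0.454, 3.108, 0.001]
force: [0.2, 0.5, -0.1]
width: 48.0
finger_force: 0.0
```

Run:
```python
from h import *
d=snap('wrist','w4');where();togo(soc(0,75),YAW)
u,v=proj(d,soc(20,70)).astype(int);print(u,v)
cv2.imwrite('pics/w4c.png',cv2.resize(d['color'][v-75:v+75,u-75:u+75,::-1],(600,600),interpolation=cv2.INTER_CUBIC))
```

```text
tcp in socket [-39.8   5.8 188.5] F [-0.7  0.5  0.7] w 55.4 0.0 t 6.0167
turn [ 0.0007  0.0005 -0.0032] shift cm now [-3.98 -0.58 11.35] after turn [-3.98 -0.58 11.35]
271 229
```

View pics/w4c.png

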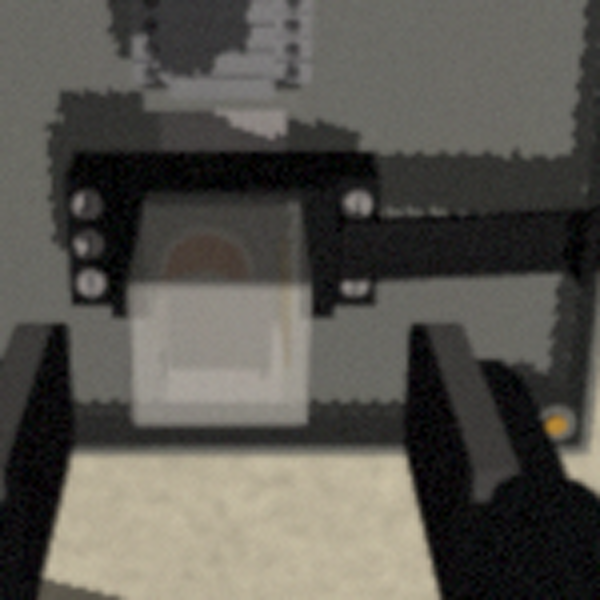

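The retaining arm now lies flat out to the right (crop y≈245) and the relay is free. Its top corners in the crop are (131,283), (305,283), (309,424) and (132,424), which I use to refine its position.

Run:
```python
from h import *
d=dict(np.load('pics/w4.npz'))
P=np.array([onz(d,196+(x+.5)/4-.5,154+(y+.5)/4-.5,96) for x,y in((131,283),(305,283),(309,424),(132,424))])
print(P.round(1),P.mean(0),[round(np.linalg.norm(P[i]-P[i-3]),1) for i in range(4)])
y=P[1]+P[2]-P[0]-P[3];print(np.arctan2(-y[0],y[1]))
```

```text
[[630.8  41.2  96. ]
 [620.3  76.8  96. ]
 [653.2  88.2  96. ]
 [664.5  50.4  96. ]] [642.19963279  64.14274191  96.        ] [np.float64(37.1), np.float64(34.9), np.float64(39.5), np.float64(34.9)]
0.28960494243992024
```

Request:
send_rows --pt "8.5 -2.0 -0.3 0 0 0 0" --pt "8.5 -1.95 -0.3 0 0 0 0" --pt "8.5 0 0 0 0 0 0" --pt "8.5 0 0 2.5 0 0 0" --pt "8.5 0 0 2.5 0 0 0" --pt "8.5 0 0 2.5 0 0 0" --pt "8.5 0 0 2.0 0 0 0" --pt "8.5 0 0 2.0 0 0 0" --pt "8.5 0 0 0 0 0 0" --pt "8.5 0 0 0 0 0 0"

```text
time: 6.85
eef_pos: [641.2, 64.3, 72.2]
orientation: [0.458, -3.105, -0.001]
force: [0.4, 0.2, -0.5]
width: 84.9
finger_force: 0.0
```

Run:
```python
from h import *
where();togo(C*0+[642.5,64.2,73],.291)
```

```text
tcp in socket [-1.7  0.5 72.2] F [ 0.4  0.2 -0.5] w 84.9 0.0 t 6.85
turn [ 0.0013 -0.0031  0.002 ] shift cm now [-0.12 -0.04 -0.08] after turn [-0.12 -0.04 -0.08]
```

Aligned to within about 1 mm, so I close.

Request:
send_rows --pt "6.0 -0.12 -0.04 0 0 0 0" --pt "4.5 0 0 0 0 0 0" --pt "4.0 0 0 0 0 0 0" --pt "3.5 0 0 0 0 0 0" --pt "3.5 0 0 0 0 0 0" --pt "3.5 0 0 0 0 0 0" --pt "3.5 0 0 0 0 0 0" --pt "3.5 0 0 0 0 0 0"

```text
time: 7.52
eef_pos: [644.8, 64.8, 75.1]
orientation: [-0.457, 3.105, 0.002]
force: [-2.3, 3.5, 7.3]
width: 39.6
finger_force: 61.0
```

Run:
```python
from h import *
s=bot.state();where();print(s['orientation'],s['ft_torque'],s['eef_pos'])
# rocking rows: pivot (y,z) relative to TCP in tool frame; tilt about tool x by a
tcpz=s['eef_pos'][2]
for name,py,sg in(('pivot +y',20,1),('pivot -y',-20,-1)):
    p=np.array([0,py,tcpz-42.]) # tool frame, z down
    for a in(.03,-.03):
        M=R.from_rotvec([a,0,0]).as_matrix();print(name,a,'shift mm',np.round(p-M@p,2))
```

```text
tcp in socket [ 1.9 -0.  75.1] F [-2.3  3.5  7.3] w 39.6 61.04082405567169 t 7.5167
[-4.57146016e-01  3.10548352e+00  2.38797652e-03] [ 0.57011704  0.37400089 -0.02273756] [644.81492647  64.81275083  75.12697231]
pivot +y 0.03 shift mm [ 0.    1.   -0.59]
pivot +y -0.03 shift mm [ 0.   -0.98  0.61]
pivot -y 0.03 shift mm [0.   0.98 0.61]
pivot -y -0.03 shift mm [ 0.   -1.   -0.59]
```

The relay is held at 39.6 mm opening with 61 N. First rock: tilt about the +y bottom edge, which frees row b on the −y side.

Request:
send_rows --pt "3.5 0 0.083 -0.049 0.025 0 0" --pt "3.5 0 0.083 -0.049 0.025 0 0" --pt "3.5 0 0.083 -0.049 0.025 0 0" --pt "3.5 0 0.083 -0.049 0.025 0 0" --pt "3.5 0 0.083 -0.049 0.025 0 0" --pt "3.5 0 0.083 -0.049 0.025 0 0" --pt "3.5 0 0.083 -0.049 0.025 0 0" --pt "3.5 0 0.083 -0.049 0.025 0 0" --pt "3.5 0 0 0 0 0 0" --pt "3.5 0 0 0 0 0 0" --pt "3.5 0 0 0 0 0 0"

```text
time: 8.43
eef_pos: [642.5, 73.0, 78.3]
orientation: [-0.452, 3.062, -0.303]
force: [-3.1, 6.0, 7.7]
width: 39.5
finger_force: 62.3
```

Run:
```python
from h import *
s=bot.state();where();print(s['ft_torque']);togo(soc(0,75),YAW)
d=snap('wrist','w5');a=snap('scene','s5');u,v=proj(a,soc(0,60)).astype(int)
f=lambda i,x,y,r:cv2.resize(i[max(y-r,0):y+r,max(0,x-r):x+r,::-1],(400,400),interpolation=cv2.INTER_CUBIC)
cv2.imwrite('pics/c5.png',np.hstack([f(a['color'],u,v,40),f(d['color'],256,220,70)]))
```

```text
tcp in socket [ 2.   8.4 78.3] F [-3.1  6.   7.7] w 39.5 62.33787775039673 t 8.4333
[ 0.97252399  0.68111696 -0.07314872]
turn [-0.1976  0.0028 -0.0016] shift cm now [ 0.2  -0.76  0.49] after turn [ 0.2  -0.84  0.33]
```

View pics/c5.png

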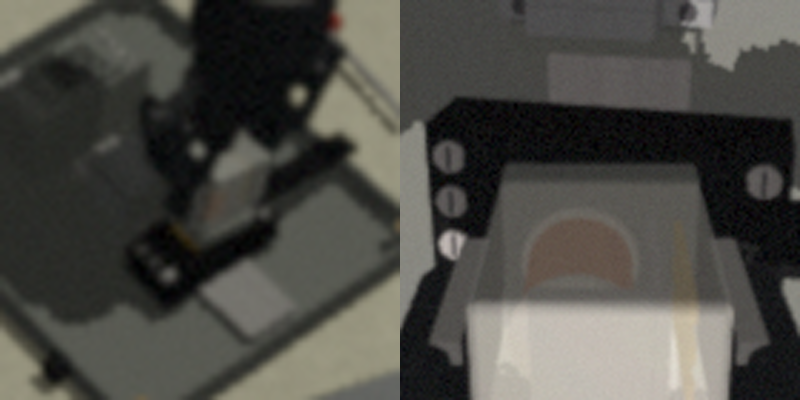

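The first rock worked: the tilt is 0.198 rad and the brass blades on the −y side show clear in the scene crop at about (180,235), while the other edge stays seated. Now the opposite rock, about the raised −y edge, to draw out row a.

Request:
send_rows --pt "3.5 0 -0.083 -0.049 -0.025 0 0" --pt "3.5 0 -0.083 -0.049 -0.025 0 0" --pt "3.5 0 -0.083 -0.049 -0.025 0 0" --pt "3.5 0 -0.083 -0.049 -0.025 0 0" --pt "3.5 0 -0.083 -0.049 -0.025 0 0" --pt "3.5 0 -0.083 -0.049 -0.025 0 0" --pt "3.5 0 -0.083 -0.049 -0.025 0 0" --pt "3.5 0 -0.083 -0.049 -0.025 0 0" --pt "3.5 0 0 0 0 0 0" --pt "3.5 0 0 0 0 0 0"

```text
time: 9.37
eef_pos: [644.4, 63.9, 82.3]
orientation: [-0.454, 3.107, 0.001]
force: [-0.9, 1.1, 3.6]
width: 39.1
finger_force: 62.2
```

Run:
```python
from h import *
s=bot.state();where();print(s['ft_torque']);togo(soc(0,75),YAW)
```

```text
tcp in socket [ 1.2 -0.8 82.3] F [-0.9  1.1  3.6] w 39.1 62.19866394996643 t 9.3667
[ 0.49013603  0.25140226 -0.04828327]
turn [ 0.0004  0.0016 -0.0046] shift cm now [0.12 0.08 0.73] after turn [0.12 0.08 0.73]
```

The relay is level and 7 mm up, and the force has dropped. A small rock the other way, then back to level while rising.

Request:
send_rows --pt "3.5 0 -0.083 -0.049 -0.025 0 0" --pt "3.5 0 -0.083 -0.049 -0.025 0 0" --pt "3.5 0 -0.083 -0.049 -0.025 0 0" --pt "3.5 0 -0.083 -0.049 -0.025 0 0" --pt "3.5 0 0.083 -0.049 0.025 0 0" --pt "3.5 0 0.083 -0.049 0.025 0 0" --pt "3.5 0 0.083 -0.049 0.025 0 0" --pt "3.5 0 0.083 -0.049 0.025 0 0" --pt "3.5 0 0 0 0 0 0" --pt "3.5 0 0 0 0 0 0"

```text
time: 10.2
eef_pos: [643.5, 64.0, 85.2]
orientation: [0.458, -3.108, 0.0]
force: [0.2, -0.2, -1.8]
width: 39.4
finger_force: 63.1
```

Run:
```python
from h import *
s=bot.state();where();print(s['ft_torque']);togo(soc(0,101,1.0),YAW)
```

```text
tcp in socket [ 0.4 -0.5 85.2] F [ 0.2 -0.2 -1.8] w 39.4 63.10101270675659 t 10.2
[0.01621994 0.00718783 0.0073682 ]
turn [-0.0001 -0.0003 -0.0023] shift cm now [-0.06  0.05 -1.58] after turn [-0.06  0.05 -1.58]
```

Both rows are free: the force on the tool is now only the relay's weight. I lift to a finger's width of clearance, centred over the socket.

Request:
send_rows --pt "3.5 -0.05 0.02 -0.3 0 0 0" --pt "3.5 -0.05 0.02 -0.4 0 0 0" --pt "3.5 0 0 -0.4 0 0 0" --pt "3.5 0 0 -0.3 0 0 0" --pt "3.5 0 0 -0.2 0 0 0" --pt "3.5 0 0 0 0 0 0" --pt "3.5 0 0 0 0 0 0" --pt "3.5 0 0 0 0 0 0"

```text
time: 10.87
eef_pos: [644.5, 64.1, 101.1]
orientation: [0.456, -3.108, -0.0]
force: [0.2, 0.6, -0.1]
width: 39.5
finger_force: 63.1
```

Run:
```python
from h import *
s=bot.state();where();togo(soc(0,101,1.5),YAW)
d=snap('wrist','w6');a=snap('scene','s6');u,v=proj(a,soc(0,60)).astype(int)
f=lambda i,x,y,r:cv2.resize(i[max(y-r,0):y+r,max(0,x-r):x+r,::-1],(400,400),interpolation=cv2.INTER_CUBIC)
cv2.imwrite('pics/c6.png',np.hstack([f(a['color'],u,v,40),f(d['color'],256,200,90)]))
```

```text
tcp in socket [  1.4  -0.6 101.1] F [ 0.2  0.6 -0.1] w 39.5 63.10069799423218 t 10.8667
turn [ 0.0001 -0.0003 -0.0039] shift cm now [-0.01  0.06  0.01] after turn [-0.01  0.06  0.01]
```

View pics/c6.png

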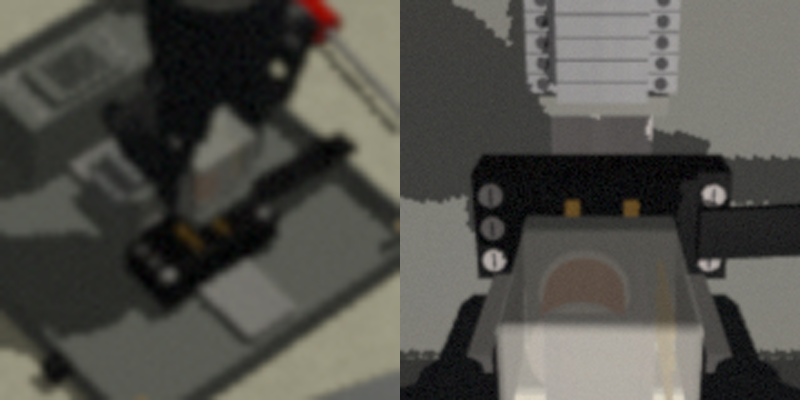

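Both rows of blades hang clear under an upright relay: wrist crop (572,208) and (631,208), scene crop (190,235) and (222,226). The arm is still open. I'll check the relay's height by ray, then hand in.

Run:
```python
from h import *
d=dict(np.load('pics/w6.npz'))
c,n=np.cos(YAW),np.sin(YAW)
for nm,u,v,x in(('case underside L',525,218,-18),('case underside R',675,218,-18),('top L',500,325,-18),('top R',702,325,-18),('bladetip b',572,201,-9),('bladetip a',631,201,-9)):
    p,r=ray(d,166+(u-400)*.45,110+v*.45);e=np.array([c,n,0]);t=(x-e@(p-C))/(e@r);q=p+t*r-C
    print(nm,'y',round(-n*q[0]+c*q[1],1),'z',round(q[2],1))
```

```text
case underside L y -20.4 z 69.9
case underside R y 19.6 z 70.2
top L y -19.4 z 121.4
top R y 18.6 z 121.6
bladetip b y -9.4 z 34.5
bladetip a y 9.8 z 34.7
```

```bash
python3 -c "
from plant import bot
print(bot.job_done())"
```

```text
the job is handed in; nothing more can be done
None
```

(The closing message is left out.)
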